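Put the grinder's contact wheels back on the rack in order of size

ROBOT

A 6-joint arm with a two-finger parallel gripper is mounted at the origin on the work surface. World frame = base frame: x ahead of the robot, y to its left, z up, the work surface at z = 0. Lengths are in mm, angles in rad, forces in N, time in s.
With the tool pointing down it reaches from about 350 to 975 mm from the base axis. Payload 7.1 kg.
Tool frame: the origin (TCP) lies at the centre of the arm's flange, where the gripper is bolted on; the fingertips stand 182 mm ahead of it and the grasp point (between the pads) lies 163 mm ahead of it; z points along the fingers, y is the line along which they close (so a half turn about z gives the same grasp; the last joint's range is limited). The gripper opens to 88 mm and grips with 3 to 60 N. Pads are 20 mm wide; open, the fingers measure 115 mm over their backs; the gripper's body (75 mm by 178 mm) begins 61 mm behind the grasp point.
Start: joints at [1.104, 0.423, 1.63, -0, 1.089, -0.019], TCP at [270.583, 563.375, 404.675] pointing down, gripper open.
Joint ranges: [-3, 3], [-0.9, 2.11], [0.09, 2.58], [-1.31, 4.45], [0.11, 2.69], [-2.54, 2.54]. Speed limits (rad/s): [2.39, 2.39, 3.01, 3.14, 3.14, 3.14].

INTERFACE

Orientations are given as a rotation vector (axis times angle).
In Python, from workcell import readout, get_image, ctrl gives the robot as it stands.
- The arm moves only by the tool step_arm, never from a script. Its argument "targets" is a list that holds one entry, the list of rows, each a list of 7 numbers: the shift along the world's x, y, z as a fraction of full scale, then the turn, a rotation vector about the world's x, y, z as a fraction of full scale, then the opening, from 0 (shut) to 1 (fully open). In form: [[[dx, dy, dz, wx, wy, wz, claw], ...]]. A call has exactly 5 rows; each row shifts and turns the commanded pose from where the row before left it; what a row does not reach is not made up. Full scale, the value 1, is 0.05 m for a shift and 4 degrees for a turn. A row lasts 1/8 s, in which the tool goes at most 62.5 mm and 10.7 degrees, less where a joint would pass 70% of its speed; a pose out of reach is approached as far as the arm can. A call with a number of a shift or a turn outside -1 to 1 is refused whole. A call with a gripper value outside its range is refused whole. The fingers move at their own pace and stop on an object; the grip force is fixed at half the most. Time passes only in rows, so rows that do not move let the fingers close, or fill a call up. It gives the time, the measured TCP pose, the force, the opening and the grip force at its end, in the units of the state.
- readout.get_obs(): the state, without advancing time (a new reading comes with each control period).
- get_image(name): name is "scene" or "top"; returns a dict with "pixels" (384x512x3 uint8, red, green, blue), "intrinsics" (3x3 intrinsics, pixels), "k1" (the pictures are not rectified: a ray, as slopes to the right and down, at radius r is drawn at 1 + k1 r^2 times it, then the intrinsics apply), "extrinsics" (4x4, takes a point from world to camera coordinates). Camera axes: x right, y down, z forward; pixel columns grow to the right and rows downward; lengths in mm; the calibration is good to about 2 mm. A picture is of the moment at which its call begins. There is no depth.
- ctrl.close_job(): hands the job in; it is judged then, once.
The state is a dict: "t": time; "qpos": joint angles; "qvel": joint speeds; "joint_torque": joint torques, N m; "ee_pos": TCP position; "orientation": TCP orientation; "ft_force": force on the tool from outside, world axes, zero at the start; "moment": the same for the moment, N m; "width": finger opening in mm; "grasp_force": force on a finger pad.
Only numpy, scipy, OpenCV 4.12 (cv2) and the standard library are available. Lean on these libraries where they do the work, as an engineer would, in place of code of your own. Each camera call takes 0.05 s, during which the arm holds its last target. There are 200 camera calls.

TASK

Put the four loose contact wheels from the bench back on the wheel rack in order of size, so that with the largest and the smallest, which are already on its two ends, the row runs steadily down from the largest to the smallest. Stand each wheel flat on the board, upright and centred over its own stub; set it down rather than dropping it, and leave the two wheels that are already there where they are.

Things in the scene. Friction and masses are not known exactly. Their poses are not given: they have to be found in the camera images.
- wheel_66: loose contact wheel of a belt grinder, 66 mm across, 50 mm tall, about 260 g, standing on its flat face on the bench in front of the rack; black rubber tyre, aluminium hub, both faces alike. Its underside has a round recess 56 mm across, 14 mm deep, that drops over a stub. Origin: centre of the underside; z up along its axis.
- wheel_54: loose contact wheel of a belt grinder, 54 mm across, 50 mm tall, about 180 g, standing on its flat face on the bench in front of the rack; black rubber tyre, aluminium hub, both faces alike. Its underside has a round recess 44 mm across, 14 mm deep, that drops over a stub. Origin: centre of the underside; z up along its axis.
- wheel_44: loose contact wheel of a belt grinder, 44 mm across, 50 mm tall, about 130 g, standing on its flat face on the bench in front of the rack; black rubber tyre, aluminium hub, both faces alike. Its underside has a round recess 34 mm across, 14 mm deep, that drops over a stub. Origin: centre of the underside; z up along its axis.
- wheel_34: loose contact wheel of a belt grinder, 34 mm across, 50 mm tall, about 80 g, standing on its flat face on the bench in front of the rack; black rubber tyre, aluminium hub, both faces alike. Its underside has a round recess 24 mm across, 14 mm deep, that drops over a stub. Origin: centre of the underside; z up along its axis.
- wheel_78: the largest wheel of the set, 78 mm across, 50 mm tall, loose, already seated over the end stub at one end of the rack (which end varies), 90 mm beyond the nearest free stub and in line with the row. Stays there. Origin: centre of its underside, z up.
- wheel_24: the smallest wheel of the set, 24 mm across, 50 mm tall, loose, already seated over the end stub at one end of the rack (which end varies), 90 mm beyond the nearest free stub and in line with the row. Stays there. Origin: centre of its underside, z up.
- stub_1: steel stub on the wheel rack, 8 mm across, 10 mm high, tapered tip; the leftmost free one as the robot sees it. The rack is a fixed dark wooden board, 560 x 110 x 18 mm, with a straight row of stubs 90 mm apart: stub_1 to stub_4 free, left to right seen from the robot, and one more at each end under a wheel. Origin: foot of the stub, on the board's top; y along the row towards stub_1, z up.
- stub_2: steel stub on the wheel rack, 8 mm across, 10 mm high, tapered tip; second from the left. The rack is a fixed dark wooden board, 560 x 110 x 18 mm, with a straight row of stubs 90 mm apart: stub_1 to stub_4 free, left to right seen from the robot, and one more at each end under a wheel. Origin: foot of the stub, on the board's top; y along the row towards stub_1, z up.
- stub_3: steel stub on the wheel rack, 8 mm across, 10 mm high, tapered tip; third from the left. The rack is a fixed dark wooden board, 560 x 110 x 18 mm, with a straight row of stubs 90 mm apart: stub_1 to stub_4 free, left to right seen from the robot, and one more at each end under a wheel. Origin: foot of the stub, on the board's top; y along the row towards stub_1, z up.
- stub_4: steel stub on the wheel rack, 8 mm across, 10 mm high, tapered tip; the rightmost free one. The rack is a fixed dark wooden board, 560 x 110 x 18 mm, with a straight row of stubs 90 mm apart: stub_1 to stub_4 free, left to right seen from the robot, and one more at each end under a wheel. Origin: foot of the stub, on the board's top; y along the row towards stub_1, z up.
Not all that is in view belongs to the job. Leave any green, purple or yellow look-alike of the wheel_44 alone.

How it is judged:
By the outcome, as a careful person would: the job done as asked, in the order asked, and still so for the second after the job is handed in, with the robot touching nothing.
It also fails if it takes over 102 s, if anything falls off the work surface, if the arm or the gripper's body presses on something with over 40 N, if the wrist force passes 120 N, or if a joint passes its speed limit or range.

## Working session

There is one attempt and no reset: what is moved stays moved. The work goes in short steps, Python scripts to look and compute and a tool call to move; the robot and the scene stay as the last step left them, time stands still between calls to the robot, and variables do not carry over. Pictures are saved under pics/ and viewed, at most 14 in all, crops included, and the job is handed in when it is done.

Besides the shell and the picture viewer there is one more tool, called after ">>>" as name(argument=value, ...), one argument or row to a line, values as JSON. step_arm: Moves the arm, as the interface text tells. Shift numbers are shares of 0.05 m and turn numbers shares of 4 degrees, none past 1 either way. Its arguments: {"type":"object","properties":{"targets":{"type":"array"}},"required":["targets"]}

```bash
mkdir -p pics; cat > h.py <<'E'
import numpy as np, cv2, sys
from workcell import readout, get_image, ctrl
def grab(n,save=None):
    d=get_image(n)
    if save: cv2.imwrite('pics/'+save,d['pixels'][...,::-1])
    return d
def dist(d): return np.array([d['k1'],0,0,0,0],float)
def ray(d,uv,z):
    K=np.array(d['intrinsics'],float);E=np.array(d['extrinsics'],float)
    n=cv2.undistortPoints(np.array(uv,float).reshape(-1,1,2),K,dist(d)).reshape(-1,2)
    R,t=E[:3,:3],E[:3,3];c=-R.T@t
    w=np.c_[n,np.ones(len(n))]@R
    return c+w*((z-c[2])/w[:,2])[:,None]
def proj(d,P):
    K=np.array(d['intrinsics'],float);E=np.array(d['extrinsics'],float)
    return cv2.projectPoints(np.array(P,float).reshape(-1,1,3),cv2.Rodrigues(E[:3,:3])[0],E[:3,3],K,dist(d))[0].reshape(-1,2)
E
python3 - <<'E'
from h import *
for n in('scene','top'):
    d=grab(n,n+'0.png');E=d['extrinsics'];print(n,d['intrinsics'],d['k1'],(-E[:3,:3].T@E[:3,3]).round(),E[:3,:3].round(2))
o=readout.get_obs();print(o)
E
```

```text
scene [[411.57469141   0.         249.39267323]
 [  0.         411.57469141 193.98515499]
 [  0.           0.           1.        ]] -0.08828608960373008 [1218.  263.  528.] [[-0.36  0.93  0.  ]
 [ 0.5   0.2  -0.84]
 [-0.79 -0.3  -0.54]]
top [[461.35693535   0.         255.1203562 ]
 [  0.         461.35693535 195.8339132 ]
 [  0.           0.           1.        ]] -0.05738708018703081 [ 459.    7. 1188.] [[ 0.01 -1.   -0.  ]
 [-1.   -0.01 -0.07]
 [ 0.07  0.   -1.  ]]
{'t': 0.1, 'qpos': array([ 1.10398296e+00,  4.23782215e-01,  1.63056330e+00,  1.18664010e-05,
        1.08858891e+00, -1.89904958e-02]), 'qvel': array([-0.00112593, -0.00408184, -0.00093873,  0.00266226, -0.00043322,
       -0.00031666]), 'joint_torque': array([ 4.23454130e-04, -5.45619464e+01, -2.74320227e+01,  6.45374134e-02,
        1.88468175e-02, -4.02988883e-05]), 'ee_pos': array([270.4942021 , 563.17864477, 403.98790516]), 'orientation': array([-6.97509627e-01, -3.06284000e+00,  2.04158507e-03]), 'ft_force': array([0.47944246, 0.46506727, 0.16969532]), 'moment': array([-0.02927657, -0.02579752,  0.03464077]), 'grasp_force': 0.0, 'width': 87.96847967480711}
```

View pics/top0.png

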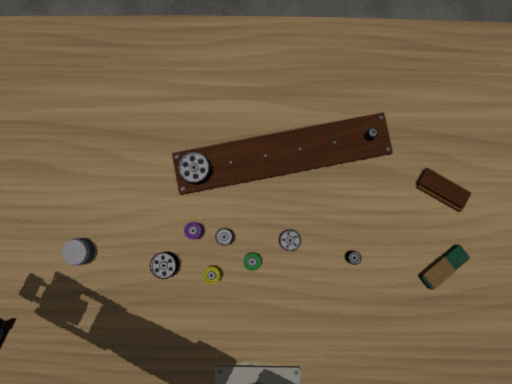

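View pics/scene0.png

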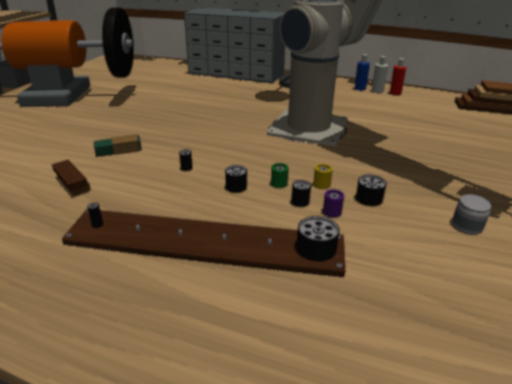

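The top view shows wheel_78 at the left end (194,167) and wheel_24 at the right end (373,132), with stubs at about (231,162), (265,156), (300,150) and (334,142). The loose wheels are 66 (164,265), 44 (224,237), 54 (290,240) and 34 (354,257). The order is therefore stub_1=66, 2=54, 3=44, 4=34.

```bash
cat > m.py <<'E'
from h import *
d=grab('top','t1.png');s=grab('scene','s1.png')
im=cv2.cvtColor(d['pixels'],cv2.COLOR_RGB2HSV).astype(int);H,S,V=im[...,0],im[...,1],im[...,2]
def cen(uv,w,mask):
    u,v=uv;m=np.zeros(V.shape,np.uint8);m[v-w:v+w+1,u-w:u+w+1]=1;m&=mask.astype(np.uint8)
    cs,_=cv2.findContours(m,cv2.RETR_EXTERNAL,cv2.CHAIN_APPROX_NONE)
    c=max(cs,key=cv2.contourArea);(x,y),r=cv2.minEnclosingCircle(c);M=cv2.moments(c)
    return (M['m10']/M['m00'],M['m01']/M['m00']) if M['m00'] else (x,y),(x,y),r
hub=(S<70)&(V>75)
W={'66':(164,265,13),'44':(224,237,9),'54':(290,240,11),'34':(354,257,7)}
print('wheels')
for k,(u,v,w) in W.items():
    a,b,r=cen((u,v),w,hub);p=ray(d,[a],50)[0];q=ray(d,[b],50)[0]
    print(k,np.round(a,1),np.round(r*2.5,1),p.round(1),q.round(1),'scene top px',proj(s,[p])[0].round(0))
for k,(u,v,w) in {'78':(194,167,16),'24':(373,132,5)}.items():
    a,b,r=cen((u,v),w,hub);print(k,np.round(a,1),r,ray(d,[a],68)[0].round(1))
st=[]
for u,v in((231,162),(265,156),(300,150),(334,142)):
    q=d['pixels'][v-5:v+6,u-5:u+6].astype(float);g=q[...,2]+q[...,1];g=np.clip(g-np.median(g)-25,0,None)
    yy,xx=np.mgrid[v-5:v+6,u-5:u+6];c=((g*xx).sum()/g.sum(),(g*yy).sum()/g.sum());p=ray(d,[c],28)[0];st.append(p);print('stub',np.round(c,1),p.round(1),proj(s,[p])[0].round(0))
st=np.array(st);print(np.linalg.norm(np.diff(st,axis=0),axis=1))
e=st[0]-st[3];print('perp yaw',np.degrees(np.arctan2(-e[0],e[1])))
x=d['pixels'][90:300,140:400][...,::-1];cv2.imwrite('pics/crop.png',cv2.resize(x,None,fx=2.8,fy=2.8,interpolation=cv2.INTER_CUBIC))
E
python3 m.py
```

```text
wheels
66 [162.6 265.2] 31.1 [363.3 237.   50. ] [363.1 236.8  50. ] scene top px [371. 180.]
44 [223.5 236.3] 20.9 [436.4  88.5  50. ] [435.6  89.6  50. ] scene top px [301. 183.]
54 [289.8 240. ] 25.0 [429.5 -74.7  50. ] [429.5 -75.   50. ] scene top px [235. 169.]
34 [354.6 257.4] 15.1 [ 388.9 -234.2   50. ] [ 387.6 -234.3   50. ] scene top px [184. 151.]
78 [193.2 166.7] 14.8538179397583 [605.3 164.6  68. ]
24 [372.2 133.1] 3.40046763420105 [ 695.  -274.4   68. ]
stub [230.1 161.9] [624.   76.9  28. ] [269. 239.]
stub [265.  155.1] [642.8 -11.4  28. ] [223. 234.]
stub [299.6 148.5] [660.9 -99.1  28. ] [179. 230.]
stub [334.2 141.9] [ 679.2 -187.    28. ] [137. 225.]
[90.22915591 89.62378063 89.72518828]
perp yaw 11.817528715839082
```

View pics/crop.png

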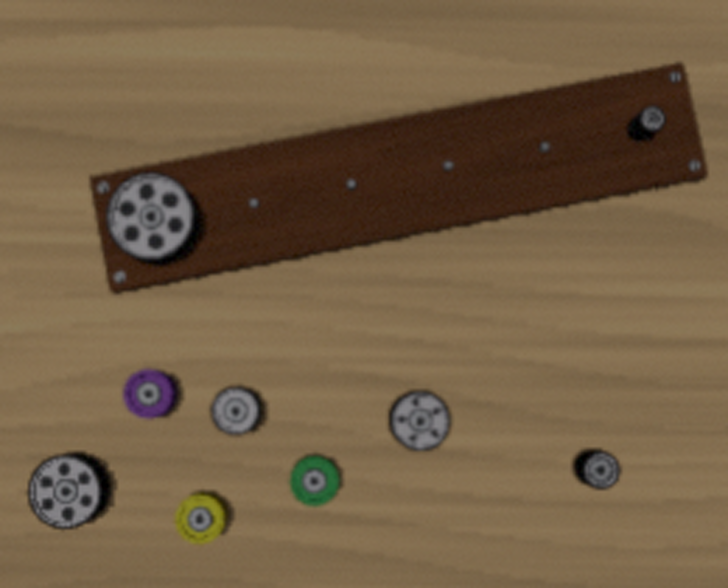

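The crop confirms the layout: the stubs are visible, and all four wheels are clear of the look-alikes. Stub spacing measures 90 mm and the extrapolated end wheel matches the row. I'll pick wheel_66 first.

>>> step_arm(
  targets=[
    [[0.12,-0.435,-0.15,0,0,-0.875,1],[0.12,-0.435,-0.15,0,0,-0.875,1],[0.12,-0.435,-0.15,0,0,-0.875,1],[0.12,-0.435,-0.15,0,0,-0.875,1],[0.12,-0.435,-0.15,0,0,-0.875,1]],
  ],
)

```text
t: 0.82
ee_pos: [300.7, 453.9, 366.8]
orientation: [-1.158, -2.92, 0.0]
ft_force: [0.3, 0.5, -0.4]
width: 88.2
grasp_force: 0.0
```

>>> step_arm(
  targets=[
    [[0.12,-0.435,-0.15,0,0,-0.875,1],[0.12,-0.435,-0.15,0,0,-0.875,1],[0.12,-0.435,-0.15,0,0,-0.875,1],[0.12,-0.435,-0.15,0,0,-0.875,1],[0.12,-0.435,-0.15,0,0,-0.875,1]],
  ],
)

```text
t: 1.45
ee_pos: [330.9, 344.5, 329.3]
orientation: [1.592, 2.709, 0.0]
ft_force: [0.1, 0.5, 1.1]
width: 88.1
grasp_force: 0.0
```

>>> step_arm(
  targets=[
    [[0.12,-0.435,-0.15,0,0,-0.875,1],[0.12,-0.435,-0.15,0,0,-0.875,1],[0.12,-0.435,-0.15,0,0,-0.875,1],[0.12,-0.435,-0.15,0,0,-0.875,1],[0.12,-0.435,-0.15,0,0,-0.875,1]],
  ],
)

```text
t: 2.08
ee_pos: [360.8, 235.8, 291.9]
orientation: [1.985, 2.435, 0.0]
ft_force: [-0.2, 1.2, -0.5]
width: 87.8
grasp_force: 0.0
```

>>> step_arm(
  targets=[
    [[0,0,0,0,0,0,1],[0,0,0,0,0,0,1],[0,0,0,0,0,0,1],[0,0,0,0,0,0,1],[0,0,0,0,0,0,1]],
  ],
)

```text
t: 2.7
ee_pos: [360.5, 237.4, 292.3]
orientation: [1.98, 2.439, 0.0]
ft_force: [0.1, -0.4, 0.3]
width: 87.8
grasp_force: 0.0
```

>>> step_arm(
  targets=[
    [[0.05,0,-0.5,0,0,0,1],[0,0,-0.5,0,0,0,1],[0,0,-0.5,0,0,0,1],[0,0,-0.5,0,0,0,1],[0,0,-0.02,0,0,0,1]],
  ],
)

```text
t: 3.32
ee_pos: [362.6, 237.0, 190.0]
orientation: [-1.979, -2.438, 0.005]
ft_force: [1.0, -1.0, -0.3]
width: 87.8
grasp_force: 0.0
```

>>> step_arm(
  targets=[
    [[0,0,0,0,0,0,0.7],[0,0,0,0,0,0,0.5],[0,0,0,0,0,0,0.3],[0,0,0,0,0,0,0.3],[0,0,0,0,0,0,0.3]],
  ],
)

```text
t: 3.95
ee_pos: [363.2, 237.2, 191.9]
orientation: [1.98, 2.439, 0.001]
ft_force: [-1.5, -0.7, 7.3]
width: 65.5
grasp_force: 30.0
```

>>> step_arm(
  targets=[
    [[0,0,0,0,0,0,0.3],[0,0,0.3,0,0,0,0.3],[0,0,0.6,0,0,0,0.3],[0,0,0.6,0,0,0,0.3],[0,0,0.5,0,0,0,0.3]],
  ],
)

```text
t: 4.58
ee_pos: [363.0, 237.1, 293.1]
orientation: [1.98, 2.438, 0.002]
ft_force: [-0.5, -0.1, -2.5]
width: 65.5
grasp_force: 30.0
```

>>> step_arm(
  targets=[
    [[0.3,-0.2,0,0,0,0,0.3],[0.55,-0.34,0,0,0,0,0.3],[0.6,-0.36,0,0,0,0,0.3],[0.6,-0.36,0,0,0,0,0.3],[0.6,-0.36,0,0,0,0,0.3]],
  ],
)

```text
t: 5.2
ee_pos: [496.8, 154.5, 290.3]
orientation: [-1.981, -2.438, 0.002]
ft_force: [0.7, 0.2, -2.3]
width: 65.0
grasp_force: 30.0
```

>>> step_arm(
  targets=[
    [[0.6,-0.36,0,0,0,0,0.3],[0.6,-0.36,0,0,0,0,0.3],[0.6,-0.36,0,0,0,0,0.3],[0.5,-0.3,0,0,0,0,0.3],[0.27,-0.2,0,0,0,0,0.3]],
  ],
)

```text
t: 5.82
ee_pos: [625.2, 75.3, 290.0]
orientation: [-1.982, -2.437, 0.001]
ft_force: [-0.4, 0.8, -2.7]
width: 65.7
grasp_force: 30.0
```

>>> step_arm(
  targets=[
    [[0,0,-0.3,0,0,0,0.3],[0,0,-0.4,0,0,0,0.3],[0,0,-0.3,0,0,0,0.3],[0,0,0,0,0,0,0.3],[0,0,0,0,0,0,0.3]],
  ],
)

```text
t: 6.45
ee_pos: [624.1, 77.5, 241.3]
orientation: [1.98, 2.439, 0.0]
ft_force: [-0.7, -0.0, -2.9]
width: 65.4
grasp_force: 30.0
```

>>> step_arm(
  targets=[
    [[0,-0.01,-0.3,0,0,0,0.3],[0,0,-0.2,0,0,0,0.3],[0,0,-0.08,0,0,0,0.3],[0,0,-0.02,0,0,0,0.3],[0,0,0,0,0,0,0.3]],
  ],
)

```text
t: 7.08
ee_pos: [624.2, 76.6, 211.3]
orientation: [1.98, 2.439, 0.0]
ft_force: [-0.2, -0.2, -1.9]
width: 65.6
grasp_force: 30.0
```

>>> step_arm(
  targets=[
    [[0,0,-0.01,0,0,0,0.3],[0,0,-0.01,0,0,0,0.3],[0,0,-0.01,0,0,0,0.3],[0,0,0,0,0,0,0.3],[0,0,0,0,0,0,0.3]],
  ],
)

```text
t: 7.7
ee_pos: [624.1, 76.6, 210.0]
orientation: [1.98, 2.439, 0.0]
ft_force: [-1.8, -0.9, 2.9]
width: 66.0
grasp_force: 30.0
```

>>> step_arm(
  targets=[
    [[0,0,0,0,0,0,0.85],[0,0,0,0,0,0,1],[0,0,0,0,0,0,1],[0,0,0,0,0,0,1],[0,0,0.1,0,0,0,1]],
  ],
)

```text
t: 8.32
ee_pos: [623.9, 76.6, 214.5]
orientation: [-1.98, -2.438, 0.001]
ft_force: [0.7, 0.3, -0.6]
width: 87.6
grasp_force: 0.0
```

>>> step_arm(
  targets=[
    [[0,0,0.5,0,0,0,1],[0,0,0.7,0,0,0,1],[0,0,0.5,0,0,0,1],[-0.5,-0.2,0,0,0,0,1],[-0.8,-0.4,0,0,0,0,1]],
  ],
)

```text
t: 8.95
ee_pos: [559.2, 46.7, 300.6]
orientation: [1.978, 2.438, 0.003]
ft_force: [0.0, -0.2, -0.1]
width: 87.9
grasp_force: 0.0
```

>>> step_arm(
  targets=[
    [[-0.8,-0.7,0,0,0,0,1],[-0.8,-0.7,0,0,0,0,1],[-0.6,-0.6,0,0,0,0,1],[-0.39,-0.43,0,0,0,0,1],[0,0,0,0,0,0,1]],
  ],
)

```text
t: 9.57
ee_pos: [428.6, -75.7, 300.0]
orientation: [-1.983, -2.436, 0.0]
ft_force: [0.1, 1.1, 0.6]
width: 87.7
grasp_force: 0.0
```

```bash
cat > c.py <<'E'
from h import *
d=grab('top',sys.argv[1]);im=cv2.cvtColor(d['pixels'],cv2.COLOR_RGB2HSV).astype(int)
hub=((im[...,1]<70)&(im[...,2]>75)).astype(np.uint8)
for i,(p,dia) in enumerate((((624,77),66),((642.5,-11),54),((661,-99.2),44),((679.3,-187.2),34))):
    u,v=proj(d,[[*p,68]])[0].round().astype(int);w=int(dia*.2)+3
    m=np.zeros_like(hub);cv2.circle(m,(int(u),int(v)),w,1,-1);m&=hub
    cs,_=cv2.findContours(m,0,1)
    if not cs: continue
    c=max(cs,key=cv2.contourArea);M=cv2.moments(c)
    if M['m00']>20:
        q=ray(d,[(M['m10']/M['m00'],M['m01']/M['m00'])],68)[0];print('stub',i+1,q.round(1),'err',(q[:2]-p).round(1))
cv2.imwrite('pics/z_'+sys.argv[1],cv2.resize(d['pixels'][90:300,140:400][...,::-1],None,fx=2.8,fy=2.8))
print(readout.get_obs()['ee_pos'])
E
python3 c.py c1.png
```

```text
stub 1 [625.3  76.8  68. ] err [ 1.3 -0.2]
[429.63919202 -75.2506139  300.17653181]
```

>>> step_arm(
  targets=[
    [[0,0.01,-0.5,0,0,0,1],[0,0,-0.6,0,0,0,1],[0,0,-0.6,0,0,0,1],[0,0,-0.4,0,0,0,1],[0,0,-0.07,0,0,0,1]],
  ],
)

```text
t: 10.25
ee_pos: [430.2, -73.7, 190.1]
orientation: [-1.978, -2.439, 0.001]
ft_force: [-0.1, 0.2, -0.5]
width: 87.7
grasp_force: 0.0
```

>>> step_arm(
  targets=[
    [[0,0,0,0,0,0,0.7],[0,0,0,0,0,0,0.5],[0,0,0,0,0,0,0.3],[0,0,0,0,0,0,0.3],[0,0,0,0,0,0,0.3]],
  ],
)

```text
t: 10.88
ee_pos: [429.6, -74.4, 191.6]
orientation: [1.98, 2.438, 0.0]
ft_force: [-1.5, 0.3, 7.6]
width: 53.7
grasp_force: 30.0
```

>>> step_arm(
  targets=[
    [[0,0,0,0,0,0,0.3],[0,0,0.3,0,0,0,0.3],[0,0,0.6,0,0,0,0.3],[0,0,0.6,0,0,0,0.3],[0,0,0.5,0,0,0,0.3]],
  ],
)

```text
t: 11.5
ee_pos: [429.4, -74.4, 293.0]
orientation: [1.98, 2.438, 0.001]
ft_force: [0.4, 0.2, -2.2]
width: 53.5
grasp_force: 30.0
```

>>> step_arm(
  targets=[
    [[0.3,0.1,0,0,0,0,0.3],[0.5,0.15,0,0,0,0,0.3],[0.6,0.18,0,0,0,0,0.3],[0.6,0.18,0,0,0,0,0.3],[0.6,0.18,0,0,0,0,0.3]],
  ],
)

```text
t: 12.12
ee_pos: [561.0, -34.1, 290.0]
orientation: [-1.98, -2.438, 0.001]
ft_force: [0.2, 0.6, -2.3]
width: 53.8
grasp_force: 30.0
```

>>> step_arm(
  targets=[
    [[0.6,0.18,0,0,0,0,0.3],[0.5,0.15,0,0,0,0,0.3],[0.4,0.1,0,0,0,0,0.3],[0.164,0.048,0,0,0,0,0.3],[0,0,-0.3,0,0,0,0.3]],
  ],
)

```text
t: 12.75
ee_pos: [643.4, -10.6, 275.7]
orientation: [1.979, 2.438, 0.001]
ft_force: [-0.3, -0.1, -1.5]
width: 53.7
grasp_force: 30.0
```

>>> step_arm(
  targets=[
    [[0,0,-0.5,0,0,0,0.3],[0,0,-0.3,0,0,0,0.3],[0,0,-0.2,0,0,0,0.3],[0,0,0,0,0,0,0.3],[0,0,0,0,0,0,0.3]],
  ],
)

```text
t: 13.38
ee_pos: [643.1, -11.1, 226.8]
orientation: [1.98, 2.438, 0.001]
ft_force: [-0.6, 0.0, -1.7]
width: 53.6
grasp_force: 30.0
```

>>> step_arm(
  targets=[
    [[-0.01,0,-0.15,0,0,0,0.3],[0,0,-0.1,0,0,0,0.3],[0,0,-0.05,0,0,0,0.3],[0,0,-0.02,0,0,0,0.3],[0,0,-0.02,0,0,0,0.3]],
  ],
)

```text
t: 14.0
ee_pos: [642.3, -11.0, 209.7]
orientation: [-1.98, -2.439, 0.0]
ft_force: [-4.0, 0.1, 10.1]
width: 53.7
grasp_force: 30.0
```

>>> step_arm(
  targets=[
    [[0,0,-0.01,0,0,0,0.3],[0,0,0,0,0,0,0.3],[0,0,0,0,0,0,0.85],[0,0,0,0,0,0,1],[0,0,0,0,0,0,1]],
  ],
)

```text
t: 14.62
ee_pos: [642.4, -11.0, 208.7]
orientation: [1.98, 2.439, 0.0]
ft_force: [-0.8, -0.5, 0.4]
width: 80.1
grasp_force: 0.0
```

>>> step_arm(
  targets=[
    [[0,0,0,0,0,0,1],[0,0,0.1,0,0,0,1],[0,0,0.5,0,0,0,1],[0,0,0.6,0,0,0,1],[0,0,0.6,0,0,0,1]],
  ],
)

```text
t: 15.25
ee_pos: [642.2, -11.0, 299.8]
orientation: [-1.98, -2.439, 0.0]
ft_force: [1.6, 0.0, -0.4]
width: 87.8
grasp_force: 0.0
```

>>> step_arm(
  targets=[
    [[-0.4,0.2,0,0,0,0,1],[-0.8,0.4,0,0,0,0,1],[-0.8,0.4,0,0,0,0,1],[-0.8,0.4,0,0,0,0,1],[-0.7,0.3,0,0,0,0,1]],
  ],
)

```text
t: 15.88
ee_pos: [465.8, 74.6, 299.0]
orientation: [1.98, 2.439, 0.0]
ft_force: [-0.3, 0.1, 0.7]
width: 87.7
grasp_force: 0.0
```

>>> step_arm(
  targets=[
    [[-0.4,0.2,0,0,0,0,1],[-0.22,0.1,0,0,0,0,1],[0,0,0,0,0,0,1],[0,0,0,0,0,0,1],[0,0,0,0,0,0,1]],
  ],
)

```text
t: 16.5
ee_pos: [437.0, 88.8, 298.7]
orientation: [1.981, 2.438, 0.001]
ft_force: [1.0, -0.1, -0.6]
width: 87.9
grasp_force: 0.0
```

```bash
python3 c.py c2.png
```

```text
stub 1 [625.3  76.7  68. ] err [ 1.3 -0.3]
stub 2 [643.  -11.1  68. ] err [ 0.5 -0.1]
[436.86915431  88.78825322 298.64693007]
```

Both placements are good. Now wheel_44.

>>> step_arm(
  targets=[
    [[-0.01,0,-0.5,0,0,0,1],[0,0,-0.6,0,0,0,1],[0,0,-0.6,0,0,0,1],[0,0,-0.4,0,0,0,1],[0,0,-0.05,0,0,0,1]],
  ],
)

```text
t: 17.18
ee_pos: [435.6, 88.8, 190.0]
orientation: [-1.98, -2.437, 0.003]
ft_force: [0.3, 0.1, 0.5]
width: 88.0
grasp_force: 0.0
```

>>> step_arm(
  targets=[
    [[0,0,0,0,0,0,0.7],[0,0,0,0,0,0,0.5],[0,0,0,0,0,0,0.3],[0,0,0,0,0,0,0.3],[0,0,0,0,0,0,0.3]],
  ],
)

```text
t: 17.8
ee_pos: [435.8, 89.0, 191.4]
orientation: [1.98, 2.439, 0.0]
ft_force: [-1.3, 0.2, 4.6]
width: 43.9
grasp_force: 30.0
```

>>> step_arm(
  targets=[
    [[0,0,0,0,0,0,0.3],[0,0,0.3,0,0,0,0.3],[0,0,0.6,0,0,0,0.3],[0,0,0.6,0,0,0,0.3],[0,0,0.5,0,0,0,0.3]],
  ],
)

```text
t: 18.42
ee_pos: [435.7, 89.0, 293.0]
orientation: [1.98, 2.438, 0.001]
ft_force: [0.3, 0.0, -1.7]
width: 43.6
grasp_force: 30.0
```

>>> step_arm(
  targets=[
    [[0.3,-0.25,0,0,0,0,0.3],[0.5,-0.42,0,0,0,0,0.3],[0.6,-0.5,0,0,0,0,0.3],[0.6,-0.5,0,0,0,0,0.3],[0.6,-0.5,0,0,0,0,0.3]],
  ],
)

```text
t: 19.05
ee_pos: [567.0, -21.3, 290.1]
orientation: [-1.98, -2.438, 0.001]
ft_force: [0.2, -0.4, -1.0]
width: 43.5
grasp_force: 30.0
```

>>> step_arm(
  targets=[
    [[0.6,-0.5,0,0,0,0,0.3],[0.6,-0.5,0,0,0,0,0.3],[0.5,-0.42,0,0,0,0,0.3],[0.206,-0.174,0,0,0,0,0.3],[0,0,-0.3,0,0,0,0.3]],
  ],
)

```text
t: 19.68
ee_pos: [661.5, -100.0, 275.8]
orientation: [1.981, 2.437, 0.001]
ft_force: [0.1, -0.1, -1.2]
width: 43.9
grasp_force: 30.0
```

>>> step_arm(
  targets=[
    [[0,0,-0.5,0,0,0,0.3],[0,0,-0.3,0,0,0,0.3],[0,0,-0.2,0,0,0,0.3],[0,0,0,0,0,0,0.3],[0,0,0,0,0,0,0.3]],
  ],
)

```text
t: 20.3
ee_pos: [661.4, -99.1, 226.8]
orientation: [1.98, 2.438, 0.001]
ft_force: [0.3, -0.4, -0.6]
width: 43.9
grasp_force: 30.0
```

>>> step_arm(
  targets=[
    [[-0.01,0,-0.15,0,0,0,0.3],[0,0,-0.1,0,0,0,0.3],[0,0,-0.05,0,0,0,0.3],[0,0,-0.02,0,0,0,0.3],[0,0,-0.01,0,0,0,0.3]],
  ],
)

```text
t: 20.92
ee_pos: [660.6, -99.2, 209.6]
orientation: [1.98, 2.439, -0.0]
ft_force: [0.0, -0.3, -0.8]
width: 43.8
grasp_force: 30.0
```

>>> step_arm(
  targets=[
    [[0,0,-0.01,0,0,0,0.3],[0,0,0,0,0,0,0.3],[0,0,0,0,0,0,0.85],[0,0,0,0,0,0,1],[0,0,0,0,0,0,1]],
  ],
)

```text
t: 21.55
ee_pos: [660.6, -99.2, 209.2]
orientation: [1.98, 2.439, 0.0]
ft_force: [0.3, 0.0, -0.8]
width: 70.1
grasp_force: 0.0
```

>>> step_arm(
  targets=[
    [[0,0,0,0,0,0,1],[0,0,0.1,0,0,0,1],[0,0,0.5,0,0,0,1],[0,0,0.6,0,0,0,1],[0,0,0.6,0,0,0,1]],
  ],
)

```text
t: 22.18
ee_pos: [660.5, -99.2, 300.3]
orientation: [1.98, 2.439, 0.0]
ft_force: [1.0, -0.3, -0.2]
width: 88.1
grasp_force: 0.0
```

>>> step_arm(
  targets=[
    [[-0.4,-0.2,0,0,0,0,1],[-0.8,-0.4,0,0,0,0,1],[-0.8,-0.4,0,0,0,0,1],[-0.8,-0.4,0,0,0,0,1],[-0.8,-0.4,0,0,0,0,1]],
  ],
)

```text
t: 22.8
ee_pos: [479.4, -189.7, 299.7]
orientation: [1.98, 2.438, 0.0]
ft_force: [0.2, -0.3, 0.2]
width: 87.7
grasp_force: 0.0
```

>>> step_arm(
  targets=[
    [[-0.8,-0.4,0,0,0,0,1],[-0.7,-0.35,0,0,0,0,1],[-0.34,-0.15,0,0,0,0,1],[0,0,0,0,0,0,1],[0,0,0,0,0,0,1]],
  ],
)

```text
t: 23.42
ee_pos: [389.7, -234.2, 299.4]
orientation: [1.979, 2.438, 0.001]
ft_force: [0.6, 0.3, -0.7]
width: 87.7
grasp_force: 0.0
```

```bash
python3 c.py c3.png
```

```text
stub 1 [625.3  76.8  68. ] err [ 1.3 -0.2]
stub 2 [643.2 -11.2  68. ] err [ 0.7 -0.2]
stub 3 [661.6 -99.5  68. ] err [ 0.6 -0.3]
[ 389.73945182 -234.03340917  299.35633957]
```

>>> step_arm(
  targets=[
    [[-0.02,0,-0.5,0,0,0,1],[0,0,-0.6,0,0,0,1],[0,0,-0.6,0,0,0,1],[0,0,-0.4,0,0,0,1],[0,0,-0.06,0,0,0,1]],
  ],
)

```text
t: 24.1
ee_pos: [388.1, -233.6, 189.9]
orientation: [-1.977, -2.438, 0.0]
ft_force: [-0.4, 0.0, -0.4]
width: 88.1
grasp_force: 0.0
```

>>> step_arm(
  targets=[
    [[0,0,0,0,0,0,0.7],[0,0,0,0,0,0,0.5],[0,0,0,0,0,0,0.3],[0,0,0,0,0,0,0.2],[0,0,0,0,0,0,0.2]],
  ],
)

```text
t: 24.72
ee_pos: [387.6, -234.3, 191.4]
orientation: [1.98, 2.438, 0.0]
ft_force: [0.1, 0.0, -0.5]
width: 41.2
grasp_force: 0.0
```

>>> step_arm(
  targets=[
    [[0,0,0,0,0,0,0.2],[0,0,0.3,0,0,0,0.2],[0,0,0.6,0,0,0,0.2],[0,0,0.6,0,0,0,0.2],[0,0,0.5,0,0,0,0.2]],
  ],
)

```text
t: 25.35
ee_pos: [387.5, -234.1, 293.1]
orientation: [1.98, 2.438, 0.0]
ft_force: [0.3, 0.3, -1.0]
width: 33.5
grasp_force: 30.0
```

```bash
python3 - <<'E'
from h import *
s=grab('scene');p=readout.get_obs()['ee_pos'];u,v=proj(s,[[p[0],p[1],125]])[0].astype(int);b=proj(s,[[p[0],p[1],101.6],[p[0],p[1],151.6]]);print(u,v,b.round(1),p)
x=s['pixels'][v-50:v+50,u-60:u+60][...,::-1];cv2.imwrite('pics/held.png',cv2.resize(x,None,fx=5,fy=5,interpolation=cv2.INTER_CUBIC));print(((b-[u-60,v-50])*5).round())
E
```

```text
181 123 [[182.3 132.5]
 [180.7 113.8]] [ 388.25402197 -234.60212503  295.42207009]
[[307. 298.]
 [298. 204.]]
```

View pics/held.png

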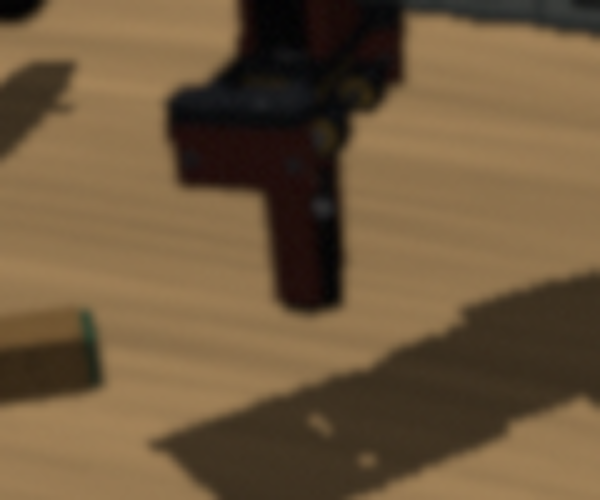

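The picture shows wheel_34 upright between the fingers at about (310,250) in the crop, with its bottom where expected. I'll carry it to stub_4.

>>> step_arm(
  targets=[
    [[0.3,0.05,0,0,0,0,0.2],[0.5,0.08,0,0,0,0,0.2],[0.6,0.1,0,0,0,0,0.2],[0.7,0.11,0,0,0,0,0.2],[0.7,0.11,0,0,0,0,0.2]],
  ],
)

```text
t: 26.02
ee_pos: [529.1, -210.9, 289.7]
orientation: [-1.979, -2.437, 0.001]
ft_force: [-0.1, 0.2, -1.2]
width: 33.4
grasp_force: 30.0
```

>>> step_arm(
  targets=[
    [[0.7,0.11,0,0,0,0,0.2],[0.7,0.11,0,0,0,0,0.2],[0.7,0.11,0,0,0,0,0.2],[0.6,0.1,0,0,0,0,0.2],[0.33,0.05,0,0,0,0,0.2]],
  ],
)

```text
t: 26.65
ee_pos: [680.9, -186.4, 289.0]
orientation: [-1.978, -2.439, 0.001]
ft_force: [-0.1, 0.9, -0.7]
width: 33.3
grasp_force: 30.0
```

>>> step_arm(
  targets=[
    [[0,0,-0.4,0,0,0,0.2],[0,0,-0.5,0,0,0,0.2],[0,0,-0.3,0,0,0,0.2],[0,0,0,0,0,0,0.2],[0,0,0,0,0,0,0.2]],
  ],
)

```text
t: 27.28
ee_pos: [679.2, -187.8, 231.4]
orientation: [1.98, 2.438, 0.0]
ft_force: [0.7, -0.6, -0.4]
width: 33.5
grasp_force: 30.0
```

>>> step_arm(
  targets=[
    [[0,0.01,-0.15,0,0,0,0.2],[0,0,-0.12,0,0,0,0.2],[0,0,-0.08,0,0,0,0.2],[0,0,-0.04,0,0,0,0.2],[0,0,-0.02,0,0,0,0.2]],
  ],
)

```text
t: 27.9
ee_pos: [679.1, -187.2, 210.5]
orientation: [-1.98, -2.439, 0.0]
ft_force: [0.0, -0.2, -0.4]
width: 33.5
grasp_force: 30.0
```

>>> step_arm(
  targets=[
    [[0,0,-0.01,0,0,0,0.2],[0,0,-0.01,0,0,0,0.2],[0,0,0,0,0,0,0.2],[0,0,0,0,0,0,0.2],[0,0,0,0,0,0,0.2]],
  ],
)

```text
t: 28.52
ee_pos: [679.1, -187.2, 209.7]
orientation: [1.98, 2.439, 0.0]
ft_force: [0.6, 0.6, -0.9]
width: 33.5
grasp_force: 30.0
```

>>> step_arm(
  targets=[
    [[0,0,-0.01,0,0,0,0.2],[0,0,0,0,0,0,0.2],[0,0,-0.01,0,0,0,0.2],[0,0,0,0,0,0,0.2],[0,0,0,0,0,0,0.2]],
  ],
)

```text
t: 29.15
ee_pos: [679.1, -187.2, 209.3]
orientation: [1.98, 2.439, 0.0]
ft_force: [-2.0, 0.7, 4.8]
width: 33.7
grasp_force: 30.0
```

Contact. Releasing and backing off.

>>> step_arm(
  targets=[
    [[0,0,0,0,0,0,0.6],[0,0,0,0,0,0,0.9],[0,0,0,0,0,0,1],[0,0,0,0,0,0,1],[0,0,0,0,0,0,1]],
  ],
)

```text
t: 29.78
ee_pos: [679.1, -187.2, 208.6]
orientation: [-1.98, -2.439, 0.0]
ft_force: [-0.2, 0.2, -1.5]
width: 80.4
grasp_force: 0.0
```

>>> step_arm(
  targets=[
    [[0,0,0.1,0,0,0,1],[0,0,0.5,0,0,0,1],[0,0,0.6,0,0,0,1],[0,0,0.7,0,0,0,1],[-0.5,-0.1,0.5,0,0,0,1]],
  ],
)

```text
t: 30.4
ee_pos: [655.1, -192.0, 330.9]
orientation: [1.977, 2.437, 0.002]
ft_force: [0.6, 0.2, 0.9]
width: 87.9
grasp_force: 0.0
```

>>> step_arm(
  targets=[
    [[-0.8,-0.1,0,0,0,0,1],[-0.8,-0.1,0,0,0,0,1],[-0.8,-0.1,0,0,0,0,1],[-0.8,-0.1,0,0,0,0,1],[-0.4,0,0,0,0,0,1]],
  ],
)

```text
t: 31.02
ee_pos: [472.2, -212.2, 329.1]
orientation: [-1.981, -2.438, 0.0]
ft_force: [0.3, 0.1, 0.7]
width: 88.0
grasp_force: 0.0
```

```bash
python3 c.py c4.png; python3 -c "
from h import *
s=grab('scene');cv2.imwrite('pics/s4.png',cv2.resize(s['pixels'][140:290,40:360][...,::-1],None,fx=2.4,fy=2.4))
o=readout.get_obs();print(o['ft_force'],o['qvel'].round(3))"
```

```text
stub 1 [625.4  76.9  68. ] err [ 1.4 -0.1]
stub 2 [643.  -11.2  68. ] err [ 0.5 -0.2]
stub 3 [661.6 -99.6  68. ] err [ 0.6 -0.4]
stub 4 [ 679.6 -186.8   68. ] err [0.3 0.4]
[ 470.6822515  -211.93844666  328.79196322]
[ 0.33542488  0.18816432 -0.06803906] [ 0.018  0.027 -0.062  0.004 -0.001  0.013]
```

View pics/z_c4.png

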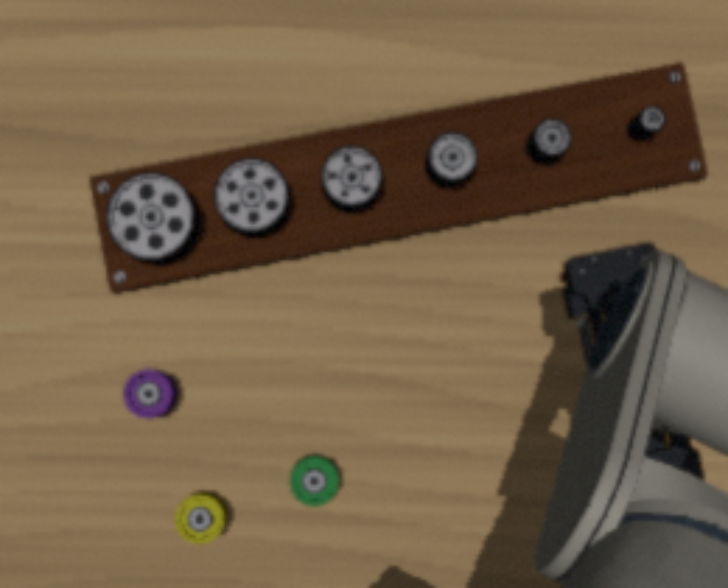

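View pics/s4.png

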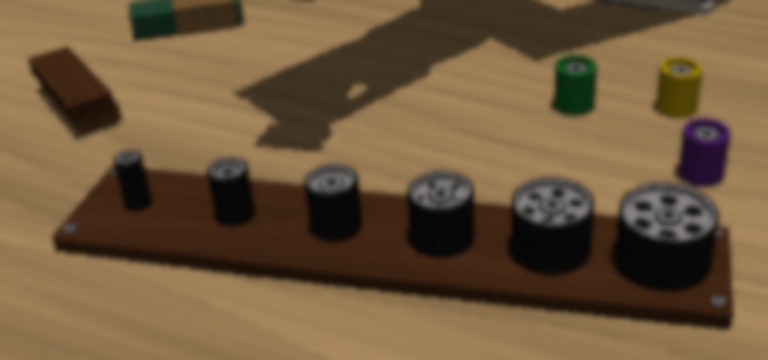

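Both views show the six wheels upright and flat in a descending row, each within about 1.5 mm of its stub. The look-alikes are untouched and the arm is clear.

```bash
python3 -c "
from workcell import ctrl
print(ctrl.close_job())"
```

```text
the job is handed in; nothing more can be done
None
```

The four wheels (66, 54, 44 and 34 mm) are on stubs 1 to 4 in order, upright and within about 1.5 mm of centre by the top camera; the end wheels were left in place, and the job was handed in at about 31 s.

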